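# Gauge the fill depth of a tablet die

## Robot

A 6-joint arm with a two-finger parallel gripper is mounted at the origin on the work surface; the furniture and walls round the work are solid. World frame = base frame: x ahead of the robot, y to its left, z up, the work surface at z = 0. Lengths are in m, angles in rad, forces in N, time in s.
With the tool pointing down it reaches from about 0.25 to 0.775 m from the base axis. Payload 4 kg.
Tool frame: the origin (TCP) lies on the centre line of the jaws, within the pads' length; the fingertips stand 25 mm ahead of it and the grasp point (between the pads) lies 6 mm ahead of it; z points along the fingers, y is the line along which they close (so a half turn about z gives the same grasp; the last joint's range is limited). The gripper opens to 94 mm and grips with 3 to 60 N. Pads are 16 mm wide; open, the fingers measure 119 mm over their backs; the gripper's body (75 mm by 177 mm) begins 78 mm behind the grasp point.
Start: joints at [-1.336, 0.087, 1.371, -0, 1.684, -0.103], TCP at [0.182, -0.519, 0.231] pointing down, gripper open.
Joint ranges: [-3.1, 3.1], [-0.76, 2.03], [0.27, 2.55], [-1.08, 4.22], [0.17, 2.65], [-2.57, 2.57]. Speed limits (rad/s): [2.79, 2.79, 3.14, 3.14, 3.14, 3.14].

## Interface

Orientations are given as a unit quaternion [w, x, y, z].
In Python, from rig import env, inverse_kinematics, cams gives the robot as it stands. Calls block until the motion is done:
- env.goto(position, orientation): joint-space move of the TCP to a pose.
- env.servo_line(position, ori=None, max_speed=0.15): straight line of the TCP; ori=None keeps the orientation; max_speed is the mean speed in m/s.
- env.goto_joints(angles): joint-space move.
- env.grip(opening, grip_force=None): opening from 0.0 (shut) to 1.0 (fully open); grip_force is the grip in N (None keeps the last); returns when the fingers have stopped.
- env.pause(seconds).
- inverse_kinematics(position, orientation): joint angles nearest the present ones, or None.
- env.get_state(): the state.
- cams.camera(name): name is "scene" or "top" or "wrist"; returns the picture (384x512x3 uint8, blue, green, red); there is no depth.
- cams.calibration(name): a dict with "fx", "fy", "cx", "cy" (pixels), "k1" (the pictures are not rectified: a ray, as slopes to the right and down, at radius r is drawn at 1 + k1 r^2 times it, then the intrinsics apply), "R" (3x3) and "t" (3): a world point X has camera coordinates R X + t; the wrist camera has in their place "tool_from_camera" (4x4, takes a point from camera to tool coordinates, whose origin is the TCP and whose axes are the flange's). Camera axes: x right, y down, z forward; pixel columns grow to the right and rows downward; lengths in m; the calibration is good to about 2 mm. A picture is of the moment at which its call begins: read the wrist's pose just before it. calibration takes no time and is no camera call.
A pose or a line that the arm cannot do raises env.PlanningError and nothing moves.
- env.finish_job(): hands the job in; it is judged then, once.
The state is a dict: "time_s": time; "qpos": joint angles; "joint_velocities": joint speeds; "effort": joint torques, N m; "position": TCP position; "tcp_rot": TCP orientation; "contact_force": force on the tool from outside, world axes, zero at the start; "moment": the same for the moment, N m; "width": opening from 0.0 (shut) to 1.0 (fully open); "grasp_force": force on a finger pad.
Only numpy, scipy, OpenCV 4.12 (cv2) and the standard library are available. Lean on these libraries where they do the work, as an engineer would, in place of code of your own. Each camera call takes 0.05 s, during which the arm holds its last target. There are 200 camera calls.

## Task

Take the depth gauge out of its holder, lower it tip first into the bore of the steel tablet die and push it gently down, against the drag of its brass marker collar, until you feel the tip bottom out on the punch inside, so that the die's top face pushes the collar up the rod to mark the depth. Never push hard: the punch face is easily marked. Let go and leave the gauge standing in the bore, tip on the punch and collar on the die's face, and leave the other things on the counter where they are.

Things in the scene. Friction and masses are not known exactly. Their poses are not given: they have to be found in the camera images.
- depth_gauge: The depth gauge: upright steel rod 14 mm in diameter with a black grip on top (20 mm in diameter, 32 mm long) and a brass collar round it; 122 mm long in all, about 0.15 kg. Origin at the centre of its tip (lower end, chamfered 3 mm), z along the rod to the grip. The rod is bare steel up to 90 mm from the tip, the grip spans 90 to 122 mm.
- gauge_grip (a point): Centre of the gauge's black grip, on the axis, 106 mm above the tip; grasp here (round, any yaw).
- collar (a joint): How far (m) the brass marker collar (28 mm in diameter, 10 mm high) has been pushed up the rod: at value q its underside is 24 mm + q above the tip; range 0 to 0.045. It holds by friction: sliding it takes about 3 N either way, more than the gauge weighs, so the gauge does not sink by itself once the collar sits on something. The collar starts low, q between 0 and 0.006.
- collar_face (a point): Centre of the collar's underside, on the rod's axis.
- holder: Blue upright holder, fixed to the wooden counter (top at z = 0.006 m, as for the die and the loose things): 50 x 50 mm block 45 mm high on an 80 mm foot; the gauge stands in its round socket, 18 mm wide and 20 mm deep. Origin at the centre of its underside.
- die: The tablet die: steel block 66 x 66 mm, 80 mm high, on a grey 90 mm foot, bolted down. Origin at the centre of its underside, z up. A round vertical bore, 16.5 mm wide, opens in the middle of its top face. The bore is closed below by the flat top of a punch at a depth that differs every time, anywhere from 32 to 56 mm below the top face; it is not measured and must be felt: the bottom is rigid, and a push of more than 25 N marks the punch or the die.
- die_mouth (a point): Centre of the bore's mouth, at the level of the die's top face (80 mm above the die's origin).
- ointment_jar: White plastic ointment jar, 68 mm wide, 50 mm high, loose; leave it alone. Origin at the centre of its underside.
- brown_bottle: Brown glass bottle, 50 mm wide, 110 mm high, loose; leave it alone. Origin at the centre of its underside. Just beyond it a tall wall edge stands at x = 0.74 m, from y = -0.18 to 0.02 m: keep the arm clear of it.
- weigh_boat: White square weighing boat, 64 mm wide, 22 mm high, loose; leave it alone. Origin at the centre of its underside.
- steel_tamper: Pale pestle-shaped tamper, 40 mm wide, 97 mm high, standing on its foot, loose; leave it alone. Origin at the centre of its underside.

How it is judged:
By the outcome, as a careful person would: the job done as asked, in the order asked, and still so for the second after the job is handed in, with the robot touching nothing.
It also fails if it takes over 51 s, if anything falls off the work surface, if the arm or the gripper's body presses on something with over 40 N, if the wrist force passes 120 N, or if a joint passes its speed limit or range.

## Working session

There is one attempt and no reset: what is moved stays moved. The work goes in short steps, each a Python script; the robot and the scene stay as the last script left them, time stands still between calls to the robot, and variables do not carry over. Pictures are saved under pics/ and viewed, at most 10 in all, crops included, and the job is handed in when it is done.

```bash
mkdir -p pics; ls; python3 - <<'E'
from rig import env,cams
import cv2,numpy as np
a=cams.camera("scene");b=cams.camera("top")
cv2.imwrite("pics/s0.png",a);cv2.imwrite("pics/t0.png",b)
for n in("scene","top","wrist"):print(n,cams.calibration(n))
s=env.get_state();print(s)
E
```

```text
pics
scene {'fx': 386.2876353390382, 'fy': 386.2876353390382, 'cx': 258.3126566848142, 'cy': 192.48081946568877, 'k1': -0.045658827921229106, 'R': array([[ 0.54010115, -0.84138518, -0.01901909],
       [-0.35249003, -0.20563342, -0.91294341],
       [ 0.7642261 ,  0.49978583, -0.40764273]]), 't': array([-0.51409762,  0.21631369,  0.63438538])}
top {'fx': 409.28667816755626, 'fy': 409.28667816755626, 'cx': 257.1341539660383, 'cy': 195.08490056151354, 'k1': -0.1125381988880266, 'R': array([[-0.06648439, -0.99777199,  0.00555671],
       [-0.97534332,  0.06381334, -0.21126587],
       [ 0.21044057, -0.01946558, -0.97741284]]), 't': array([-0.24528536,  0.57133165,  0.91794707])}
wrist {'fx': 265.49622580967036, 'fy': 265.49622580967036, 'cx': 253.8006514424517, 'cy': 194.57636341280954, 'k1': -0.006758962115760411, 'tool_from_camera': array([[-3.14125688e-05, -9.65292486e-01, -2.61171237e-01,
         7.51960018e-02],
       [ 9.99999999e-01, -2.17790924e-05, -3.97799337e-05,
         1.54865963e-04],
       [ 3.27111986e-05, -2.61171238e-01,  9.65292486e-01,
        -1.53547584e-01],
       [ 0.00000000e+00,  0.00000000e+00,  0.00000000e+00,
         1.00000000e+00]])}
{'time_s': 0.1, 'qpos': array([-1.33611613e+00,  8.78827127e-02,  1.37210246e+00,  2.91578713e-06,
        1.68356550e+00, -1.03071930e-01]), 'joint_velocities': array([-0.00062904, -0.00027954, -0.00295359, -0.00048179,  0.00135341,
       -0.00209237]), 'effort': array([ 2.81809364e-03, -3.41251087e+01, -3.03301907e+01,  7.20515312e-02,
        3.04463657e-02, -1.04083858e-04]), 'position': array([ 0.18216104, -0.51849577,  0.22942061]), 'tcp_rot': array([-9.76984847e-04,  9.85773795e-01,  1.68074585e-01, -6.29306595e-05]), 'contact_force': array([-0.58683571, -0.15594866, -0.41487706]), 'moment': array([-0.00453466,  0.01019385,  0.05722354]), 'grasp_force': 0.0, 'width': 1.000111201424232}
```

View pics/t0.png

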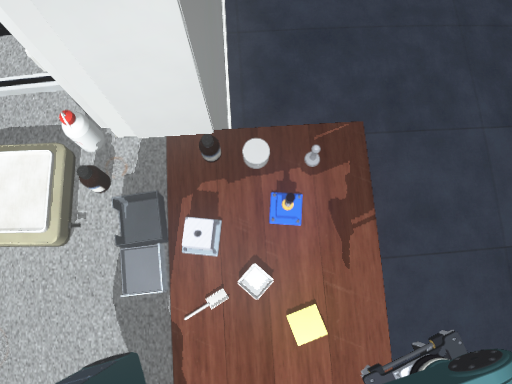

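View pics/s0.png

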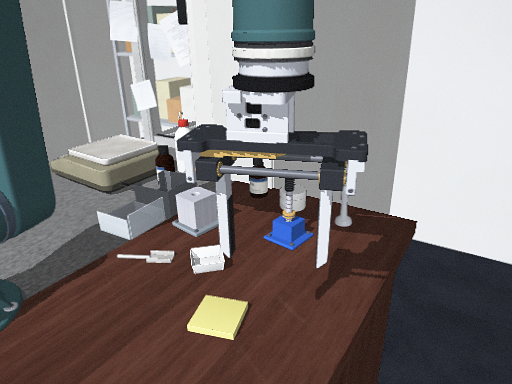

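The top view shows the blue holder near (286,208) with the black grip near (289,199), and the die bore near (197,233). The bottle, jar and tamper sit beyond them at (209,148), (256,153) and (313,156). The scene view confirms the gauge is upright in the holder.

```bash
cat > h.py <<'E'
from rig import env,cams,inverse_kinematics
import cv2,numpy as np
from scipy.spatial.transform import Rotation as Rn
def rot(q): return Rn.from_quat(q,scalar_first=True).as_matrix()
def cam(name,s=None):
    c=cams.calibration(name)
    if name=="wrist":
        T=np.eye(4);T[:3,:3]=rot(s["tcp_rot"]);T[:3,3]=s["position"]
        T=T@c["tool_from_camera"];return c,T[:3,:3],T[:3,3]
    return c,c["R"].T,-c["R"].T@c["t"]
def onplane(name,uv,z,s=None):
    c,R,o=cam(name,s)
    K=np.array([[c["fx"],0,c["cx"]],[0,c["fy"],c["cy"]],[0,0,1.]])
    p=cv2.undistortPoints(np.array([[uv]],float),K,np.array([c["k1"],0,0,0]))[0,0]
    d=R@np.array([p[0],p[1],1]);return o+d*(z-o[2])/d[2]
def blobs(mask,amin=20):
    n,l,st,ce=cv2.connectedComponentsWithStats(mask.astype(np.uint8))
    return [(st[i].tolist(),ce[i].round(1).tolist()) for i in range(1,n) if st[i][4]>=amin]
def down(yaw): # tool y axis at yaw+90deg, pointing down
    return Rn.from_matrix(Rn.from_euler('z',yaw).as_matrix()@np.diag([1,-1,-1.])).as_quat(scalar_first=True)
E
python3 - <<'E'
from h import *
im=cv2.imread("pics/t0.png").astype(int)
dark=(im.max(2)<60)
for b,c in blobs(dark[185:260,170:320],6): 
    uv=(c[0]+170,c[1]+185);print("dark",b,uv,onplane("top",uv,.137),onplane("top",uv,.153),onplane("top",uv,.086))
bl=(im[:,:,0]>120)&(im[:,:,2]<80)
for b,c in blobs(bl): print("blue",b,c,onplane("top",c,.03))
for n,uv,z in(("jar",(256,153),.05),("bottle",(209,141),.116),("tamper",(315,149),.1),("boat",(256,281),.02)):print(n,onplane("top",uv,z))
cv2.imwrite("pics/t1.png",cv2.resize(cv2.imread("pics/t0.png")[120:270,165:335],None,fx=4,fy=4,interpolation=cv2.INTER_NEAREST)[:600])
E
```

```text
dark [118, 8, 6, 5, 20] (290.5, 194.8) [ 0.53355286 -0.35447447  0.137     ] [ 0.5301836  -0.35282156  0.153     ] [ 0.54429238 -0.35974312  0.086     ]
blue [269, 192, 33, 33, 708] [284.5, 209.3] [ 0.52071517 -0.34775072  0.03      ]
blue [500, 363, 12, 14, 57] [508.7, 369.2] [ 0.08781308 -0.86564462  0.03      ]
jar [ 0.66322441 -0.28692703  0.05      ]
bottle [ 0.67828117 -0.1779192   0.116     ]
tamper [ 0.64806627 -0.42568718  0.1       ]
boat [ 0.35251201 -0.26648141  0.02      ]
```

View pics/t1.png

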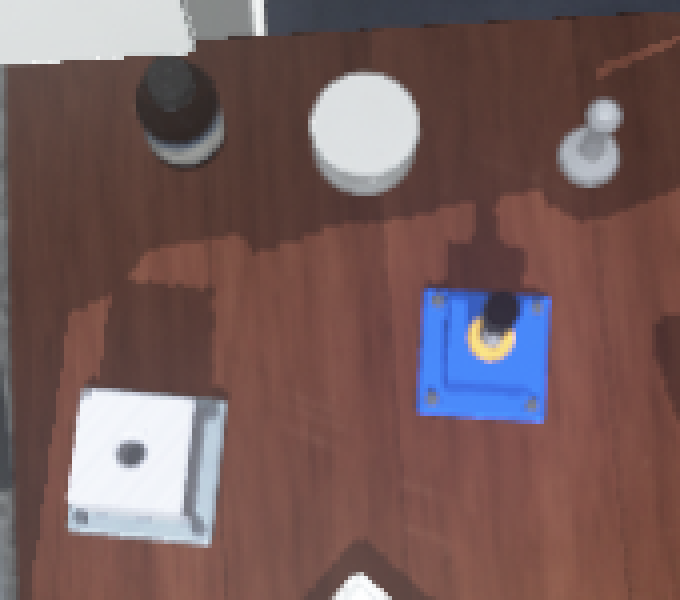

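Jar, bottle and tamper are well clear of both the grasp and die sites. Next I'll hover over the die and then the gauge, taking a close look at each.

```bash
python3 - <<'E'
from h import *
d=onplane("top",(197.75,233.2),.086);g=onplane("top",(290.5,197.2),.137);print(d,g)
env.goto([g[0],g[1],.26],down(0))
s=env.get_state();a=cams.camera("wrist");sg=s
env.goto([d[0],d[1],.26],down(0))
s=env.get_state();b=cams.camera("wrist")
np.savez("st.npz",gp=sg["position"],gq=sg["tcp_rot"],dp=s["position"],dq=s["tcp_rot"])
cv2.imwrite("pics/w0.png",a);cv2.imwrite("pics/w1.png",b)
cv2.imwrite("pics/w01.png",np.vstack([a[80:380],b[80:380]]))
print(s["time_s"],sg["position"],s["position"])
E
```

```text
[ 0.46838653 -0.14011392  0.086     ] [ 0.52815423 -0.35402135  0.137     ]
2.475 [ 0.52746198 -0.35474889  0.25985747] [ 0.46863147 -0.14113977  0.26020665]
```

View pics/w01.png

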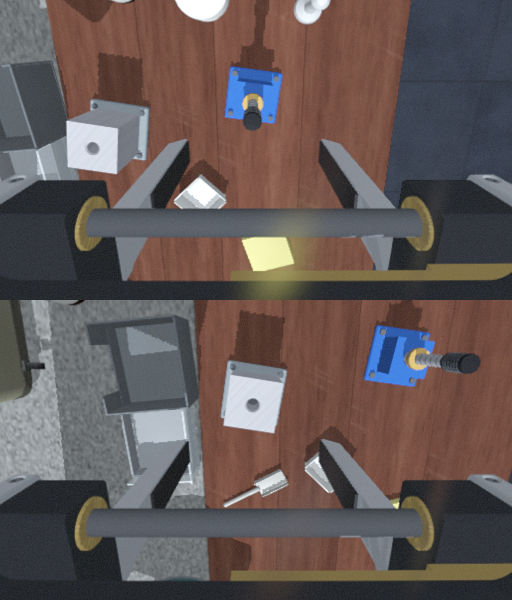

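In w0 the grip top is at about (252,202), and in w1 the bore is at about (252,185). I'll measure both by masks and check them against the top view.

```bash
python3 - <<'E'
from h import *
f=np.load("st.npz");sg=dict(position=f["gp"],tcp_rot=f["gq"]);sd=dict(position=f["dp"],tcp_rot=f["dq"])
a=cv2.imread("pics/w0.png");b=cv2.imread("pics/w1.png")
m=a[165:225,232:275].max(2)<60
for q,c in blobs(m):print("grip",q,c[0]+232,c[1]+165)
# grip top disc: lower edge of blob
for q,c in blobs(m,60):
    w=q[2]; uv=(232+q[0]+(w-1)/2,165+q[1]+q[3]-1-(w-1)/2); print("top disc",uv,onplane("wrist",uv,.153,sg))
g=b[:,:,1].astype(int)
m=(g[172:200,238:268]<120)
for q,c in blobs(m,10):
    uv=(c[0]+238,c[1]+172);print("bore",q,uv,onplane("wrist",uv,.086,sd))
t=cv2.imread("pics/t0.png")[:,:,1].astype(int)
for q,c in blobs(t[228:239,192:204]<130,3):
    uv=(c[0]+192,c[1]+228);print("bore top",q,uv,onplane("top",uv,.086))
A=a[165:225,222:282];B=b[155:215,222:282]
cv2.imwrite("pics/c.png",cv2.resize(np.hstack([A,B]),None,fx=6,fy=6,interpolation=cv2.INTER_NEAREST))
E
```

```text
grip [13, 27, 15, 7, 38] 252.5 193.8
bore [10, 7, 10, 8, 55] (252.7, 181.8) [ 0.47206903 -0.1402783   0.086     ]
bore top [3, 3, 6, 5, 26] (197.5, 233.0) [ 0.46888324 -0.13955748  0.086     ]
```

View pics/c.png

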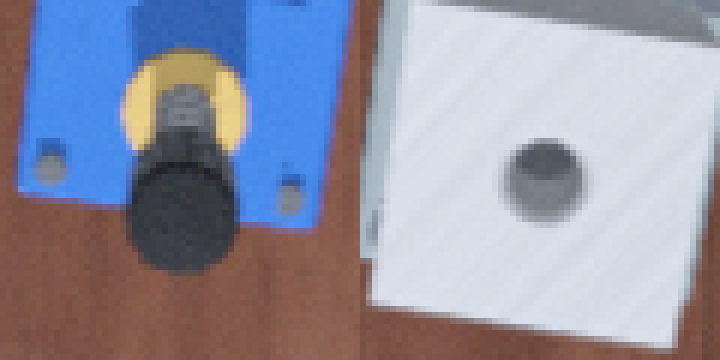

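```bash
python3 - <<'E'
from h import *
f=np.load("st.npz");sg=dict(position=f["gp"],tcp_rot=f["gq"]);sd=dict(position=f["dp"],tcp_rot=f["dq"])
g=onplane("wrist",(251.8,200.5),.153,sg);d=onplane("wrist",(252.2,185),.086,sd);dt=np.array([.46888,-.13956,.086])
print(g,d)
g=g if abs(g[:2]-[.528,-.354]).max()<.006 else 1/0
D=(d+dt)/2; np.save("die.npy",D)
env.goto([g[0],g[1],.22],down(0))
env.servo_line([g[0],g[1],.143],max_speed=.1)
print(env.get_state()["contact_force"])
env.grip(0.0,25)
s=env.get_state();print(s["position"],s["width"],s["grasp_force"],s["contact_force"])
if s["grasp_force"]>5:
    env.servo_line([g[0],g[1],.225],max_speed=.08)
    env.servo_line([D[0],D[1],.225],down(0),max_speed=.12)
    env.pause(.3)
s=env.get_state();print(s["time_s"],s["position"],s["width"],s["grasp_force"],s["contact_force"])
w=cams.camera("wrist");cv2.imwrite("pics/w2.png",w);cv2.imwrite("pics/t2.png",cams.camera("top"));sc=cams.camera("scene");cv2.imwrite("pics/s2.png",sc)
np.savez("st2.npz",p=s["position"],q=s["tcp_rot"])
cv2.imwrite("pics/v2.png",np.hstack([cv2.resize(w[130:255,200:300],(480,600),interpolation=0),cv2.resize(sc[90:240,150:230],(320,600),interpolation=0)]))
E
```

```text
[ 0.5259546  -0.35309081  0.153     ] [ 0.46792567 -0.13963605  0.086     ]
[ 0.64998378  0.69182729 -0.08722149]
[ 0.5259722  -0.35300005  0.14296877] 0.20691508997169503 24.999957382678986 [0.25821458 0.33548055 0.00996425]
8.9417 [ 0.46842691 -0.13976036  0.22498147] 0.20919457943031675 24.99967932701111 [ 1.10221329 -0.15434285 -2.1680867 ]
```

View pics/v2.png

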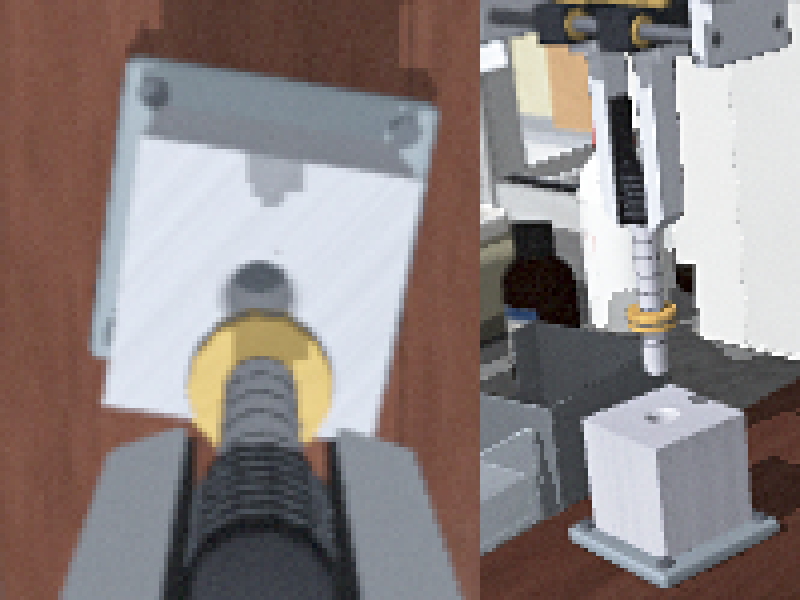

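The gauge is held upright, and the wrist view shows the collar (crop 260,382) in line laterally with the bore (crop 259,290). I'll check the fore-aft offset from the collar ray, then lower to the mouth with force monitoring.

```bash
cat >> h.py <<'E'
def step_down(x,y,z0,z1,dz,base,stop,v=.03):
    z=z0;log=[]
    while z>z1+1e-6:
        z=max(z-dz,z1);env.servo_line([x,y,z],max_speed=v)
        s=env.get_state();f=s["contact_force"]-base;log.append((round(s["position"][2]*1e3,2),*f.round(1)))
        if f[2]>stop or np.hypot(f[0],f[1])>8: break
    return z,log
E
python3 - <<'E'
from h import *
f=np.load("st2.npz");s=dict(position=f["p"],tcp_rot=f["q"]);D=np.load("die.npy")
for v in (378,383,388):print(onplane("wrist",(200+260/4.8-.5,130+v/4.8-.5),.149,s))
print(D)
env.servo_line([D[0],D[1],.203],max_speed=.06);env.pause(.4)   # tip at ~.091
base=env.get_state()["contact_force"];np.save("base.npy",base)
w=cams.camera("wrist");sc=cams.camera("scene");cv2.imwrite("pics/w3.png",w);cv2.imwrite("pics/s3.png",sc)
z,l=step_down(D[0],D[1],.203,.190,.001,base,4)
print(env.get_state()["time_s"],z);print(*l,sep="\n")
cv2.imwrite("pics/v3.png",np.hstack([cv2.resize(w[130:255,200:300],(400,500),interpolation=0),cv2.resize(sc[160:235,160:220],(400,500),interpolation=0)]))
E
```

```text
[ 0.46873965 -0.14001067  0.149     ]
[ 0.46774451 -0.14001025  0.149     ]
[ 0.4667472  -0.14000983  0.149     ]
[ 0.46840283 -0.13959803  0.086     ]
13.3583 0.19
(np.float64(201.88), np.float64(-0.1), np.float64(-1.4), np.float64(0.1))
(np.float64(200.87), np.float64(0.3), np.float64(-0.9), np.float64(0.3))
(np.float64(199.9), np.float64(-1.2), np.float64(-0.8), np.float64(0.8))
(np.float64(198.9), np.float64(-0.2), np.float64(-0.4), np.float64(0.6))
(np.float64(197.89), np.float64(-0.1), np.float64(-0.7), np.float64(-0.1))
(np.float64(196.92), np.float64(-0.8), np.float64(-0.9), np.float64(0.5))
(np.float64(195.88), np.float64(-0.1), np.float64(-1.4), np.float64(1.3))
(np.float64(194.98), np.float64(0.0), np.float64(-1.8), np.float64(0.4))
(np.float64(193.98), np.float64(0.3), np.float64(-0.8), np.float64(0.4))
(np.float64(192.95), np.float64(-0.6), np.float64(-1.0), np.float64(0.8))
(np.float64(191.95), np.float64(-0.1), np.float64(-1.2), np.float64(0.3))
(np.float64(190.93), np.float64(0.2), np.float64(-1.9), np.float64(-0.4))
(np.float64(189.9), np.float64(0.8), np.float64(-1.1), np.float64(0.4))
```

View pics/v3.png

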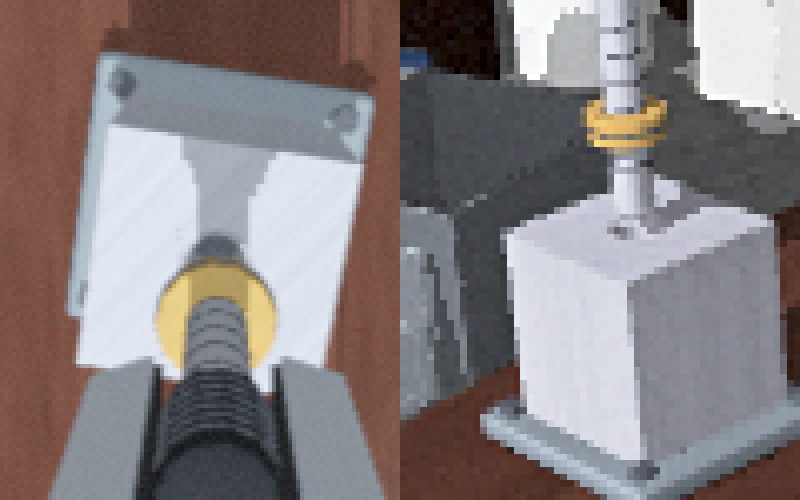

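With no force at TCP z = 0.190 the tip is about 8 mm inside the bore. I'll continue down gently with a 7 N stop.

```bash
python3 - <<'E'
from h import *
D=np.load("die.npy");base=np.load("base.npy")
z,l=step_down(D[0],D[1],.190,.176,.002,base,5)
print(z,l[-1])
if z<.1765:
    z,l=step_down(D[0],D[1],z,.139,.0005,base,7.5,.02)
    for r in l: print(*r)
    env.pause(.2);s=env.get_state();print(s["time_s"],s["position"],s["contact_force"]-base,s["width"],s["moment"])
E
```

```text
0.176 (np.float64(175.79), np.float64(0.1), np.float64(-0.1), np.float64(0.1))
175.47 0.3 -0.9 0.4
175.05 -0.1 0.1 0.8
174.5 0.3 -1.3 0.7
173.95 0.0 -0.9 1.6
173.44 1.0 -0.8 1.1
172.95 0.3 -0.5 1.3
172.45 0.5 -0.6 0.3
171.93 0.2 -0.6 1.4
171.45 0.1 -0.4 1.4
170.93 0.7 -0.3 1.6
170.43 0.9 -0.1 1.2
169.94 1.0 -0.2 0.7
169.43 0.9 -0.4 1.9
168.98 0.3 -1.3 0.7
168.82 0.7 0.3 2.1
168.49 0.3 0.2 4.6
167.64 1.1 -1.0 5.2
166.99 0.8 -0.1 3.9
166.41 -0.3 0.1 3.9
165.93 1.1 -0.6 4.6
165.48 0.5 -0.4 4.6
165.33 0.5 1.0 6.9
165.31 -0.6 0.6 8.5
21.0583 [ 0.46856752 -0.13963722  0.16527627] [-0.71820955  0.13650625  7.70520651] 0.20924157135920537 [ 0.30896221 -0.07173448  0.02151656]
```

The collar touched at 168.8 mm with about 4 N of drag, and motion stalled at 165.3 mm, a depth of about 32.7 mm. I'll go slightly firmer to rule out a collar stick-slip.

```bash
python3 - <<'E'
from h import *
D=np.load("die.npy");base=np.load("base.npy")
z,l=step_down(D[0],D[1],.1645,.1610,.0005,base,12,.02)
for r in l: print(*r)
env.pause(.3);s=env.get_state();print(z,s["time_s"],s["position"],s["contact_force"]-base)
E
```

```text
165.26 -0.6 0.5 9.8
165.28 0.2 0.7 10.9
165.23 -1.8 0.2 13.9
0.163 22.1083 [ 0.46883403 -0.13970125  0.16522488] [-1.79334747  1.40302368 13.61575162]
```

It is rigid at 165.25 mm up to 14 N, so this is the bottom. I'll ease the load, release and retreat straight up, then check.

```bash
python3 - <<'E'
from h import *
D=np.load("die.npy");base=np.load("base.npy")
env.servo_line([D[0],D[1],.1648],max_speed=.02);s=env.get_state();print(s["position"],s["contact_force"]-base)
env.grip(0.6);env.pause(.2);s=env.get_state();print(s["position"],s["contact_force"],s["width"],s["grasp_force"])
env.servo_line([D[0],D[1],.25],max_speed=.08);env.grip(1.0)
s=env.get_state();print(s["time_s"],s["position"])
w=cams.camera("wrist");sc=cams.camera("scene");t=cams.camera("top")
cv2.imwrite("pics/v4.png",np.hstack([cv2.resize(w[100:250,190:310],(400,500),interpolation=0),cv2.resize(sc[140:240,150:230],(400,500),interpolation=0)]))
t0=cv2.imread("pics/t0.png");cv2.imwrite("pics/v5.png",np.hstack([t0[110:340,160:390],t[110:340,160:390]]))
E
```

```text
[ 0.4685771  -0.13969474  0.16531576] [-0.47885475  1.09081818  8.08704942]
[ 0.46843696 -0.13959601  0.16484535] [ 0.36095905 -0.01299053 -0.18692109] 0.6026150327005062 0.0
25.2667 [ 0.46840626 -0.13958968  0.2500363 ]
```

View pics/v4.png

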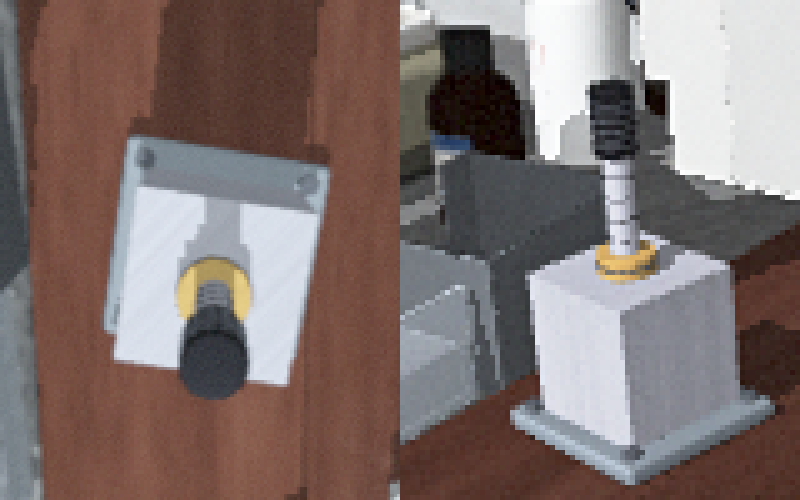

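View pics/v5.png

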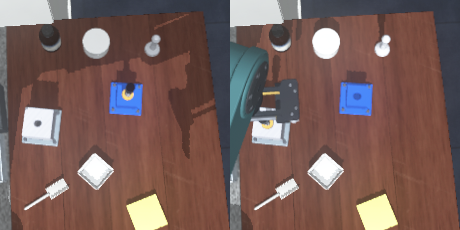

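The gauge stands in the bore with its collar flat on the die's face, the gripper is clear, and the other things have not moved.

```bash
python3 -c "
from rig import env
print(env.finish_job())"
```

```text
the job is handed in; nothing more can be done
None
```

The job is handed in: the gauge stands in the die bore with its tip on the punch, felt at about 33 mm depth with at most 14 N of push, its collar is on the die's face, and the other things on the counter have not moved.

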